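Re-pin the loaf guide's end stop at its short-loaf hole

TASK

Set the slicing guide for a short loaf: pull the quick-release pin out of its hole, slide the end stop along the track to the second hole, which lies hidden a little beyond the dark line (feel for it with the pin), and push the pin fully home through stop and board until it clicks and its collar is flush. Press only gently on the steel and do not jam the pin, and leave the other things standing where they are.

Things in the scene. Friction and masses are not known exactly. Their poses are not given: they have to be found in the camera images.
- pin: Quick-release pin, upright, locked in the first hole, about 90 g. Origin on its axis at its lower end, z up. From there: steel ball 12 mm across, end flattened to 10 mm (0 to 12 mm), neck 7 mm across (to 17.5), shank 12 mm across (to 53.3), collar 28 mm across (to 58.3), black pull tab (to 88.3). Fully home, in either hole: collar flush on the stop's plate, origin 3.7 mm above the worktop.
- pin_tab (a point): Middle of the pull tab, on the pin's axis, 73.3 mm above the pin's lower end (77 mm above the worktop when home). The tab is 34 mm wide along its x, 18 mm thick along its y, 30 mm tall: pinch it across the 18 mm, from above. At the start its broad faces look along the track within 0.35 rad.
- guide: Wooden slicing guide for loaves, fixed to the worktop: board 120 mm wide (x), 300 mm long (y from -45 to +255 mm), top 36 mm above the worktop; slotted wooden uprights, top 119 mm above the worktop, at its +y end (y 192 to 250 mm). Origin on the worktop under the first hole; +y runs along the track from the first hole to the second; z up.
- first_hole (a point): Mouth of the first hole, at the board's top. Both holes: 14 mm wide, vertical, in steel level with the board, rim bevelled 1 mm. 20 mm down are two spring balls that snap round the pin's neck: 5 to 10 N pulls it out, 3 to 10 N pushes it in; past them it clicks home. Pulled up 32.3 mm, the pin's end is level with the board's top; after 53.3 mm it is out of the stop's plate too.
- stop (a joint): Slide of the end stop along the track, in m: 0 at the first hole, travel ends at 0.098. About 3 N of friction; it stays where it is left. The pin, standing in the plate's hole with its end clear of the board (pulled up 34 to 45 mm), can drag the stop along.
- stop_hole (a point): Top centre of the 15 mm hole (rim bevelled 1.5 mm) in the stop's aluminium plate, 57 mm above the worktop; moves with the stop; axes as the guide's. The plate is 80 mm wide (x), 20 mm thick, and reaches 30 mm either way of the hole along y; a wooden upright 90 mm wide, 10 mm thick, top 105 mm above the worktop, stands 80 to 90 mm from the hole in +y.
- mark (a point): Point at the board's top on the track's middle line, level with a dark line across both edges of the board 70 mm from the first hole. The second hole's block is clamped anywhere in a slot: the hole is 3 to 23 mm beyond this point (+y of the guide), hidden under the stop's plate. By feel: the pin's end rests on steel at the board's height until it is within about 2 mm of the hole, then sinks in.
- mug: Bystander beside the guide: dark mug, 80 mm wide, 89 mm tall; origin at the middle of its underside, z up.
- butter: Bystander beside the guide: packet of butter, 73x102x37 mm; origin at the middle of its underside, z up.
- salt_shaker: Bystander beside the guide: salt shaker, 44 mm across, 90 mm tall; origin at the middle of its underside, z up.
- tin_fish: Bystander beside the guide: flat round tin, 86 mm across, 40 mm tall; origin at the middle of its underside, z up.
- teaspoon: Bystander beside the guide: teaspoon, 138 mm long; origin at the middle of its underside, z up.
Things that resemble listed ones, but are neither listed nor needed, are in the scene too. Leave any blue look-alike of the pin alone.

How it is judged:
By the outcome, as a careful person would: the job done as asked, in the order asked, and still so for the second after the job is handed in, with the robot touching nothing.
It also fails if it takes over 51 s, if anything falls off the work surface, if the arm or the gripper's body presses on something with over 40 N, if the wrist force passes 120 N, or if a joint passes its speed limit or range.

ROBOT

A 6-joint arm with a two-finger parallel gripper is mounted at the origin on a cart in front of the work surface, level with it; the furniture and walls round the work are solid. World frame = base frame: x ahead of the robot, y to its left, z up, the work surface at z = 0. Lengths are in mm, angles in degrees, forces in N, time in s.
With the tool pointing down it reaches from about 325 to 925 mm from the base axis. Payload 3.1 kg.
Tool frame: the origin (TCP) lies at the very end of the fingers, on their centre line; the grasp point (between the pads) lies grasp_offset behind it (grasp_offset is the distance from the TCP to the grasp point, in mm); z points along the fingers, y is the line along which they close (so a half turn about z gives the same grasp; the last joint's range is limited). The gripper opens to 85 mm and grips with 20 to 120 N. Pads are 22 mm wide; open, the fingers measure 114 mm over their backs; the gripper's body (76 mm by 85 mm) begins 54 mm behind the grasp point. The pads swing forward as they close: fully open they stand 13 mm farther back than shut.
Start: joints at [69.832, 12.427, 92.441, -0, 75.132, -6.429], TCP at [148.423, 607.133, 231.3] pointing down, gripper open.
Joint ranges: [-157.48, 157.48], [-44.54, 120.13], [17.64, 146.25], [-64.5, 244.5], [7.68, 150.69], [-147.95, 147.95]. Speed limits (degrees/s): [159.86, 159.86, 180, 180, 180, 180].

INTERFACE

Orientations are given as [roll, pitch, yaw] about the fixed x, y, z axes, in that order (R = Rz(yaw) Ry(pitch) Rx(roll)).
In Python, from station import * gives the robot as it stands. Calls block until the motion is done:
- goto(position, orientation): joint-space move of the TCP to a pose.
- move_l(position, attitude=None, speed=150): straight line of the TCP; attitude=None keeps the orientation; speed is the mean speed in mm/s.
- move_j(angles): joint-space move.
- grip(opening, squeeze=None): finger opening in mm; squeeze is the grip in N (None keeps the last); returns when the fingers have stopped.
- wait(seconds).
- solve_ik(position, orientation): joint angles nearest the present ones, or None.
- get_obs(): the state.
- get_image(name): name is "scene" or "top"; returns the picture (420x560x3 uint8, red, green, blue); there is no depth.
- get_calibration(name): a dict with "fx", "fy", "cx", "cy" (pixels), "R" (3x3) and "t" (3): a world point X has camera coordinates R X + t. Camera axes: x right, y down, z forward; pixel columns grow to the right and rows downward; lengths in mm; the calibration is good to about 2 mm. A picture is of the moment at which its call begins. get_calibration takes no time and is no camera call.
A pose or a line that the arm cannot do raises Unreachable and nothing moves.
- sign_off(): hands the job in; it is judged then, once.
Trained networks look in the newest picture that a camera, given by its name, has taken for a name from the list of things; names that differ only in an ending like _2 or _b are one class to them, and where a whole thing is asked for, a point or a joint stands for the part that bears it (a point fixed in the world has none). Each returns a list of dicts, best first, with "score" (0 to 1); they miss things now and then, are a little off and sometimes report something else, mostly with a low value. They report only what shows in the picture. A call takes as long as a camera call. They do not tell look-alikes from the thing itself.
- spot_in(name, camera): "extent" ([centre column, centre row, width, height] in pixels, round what is visible of it).
- regions_of(name, camera): "region" (420x560 bool, what is visible of it) and "extent" ([centre column, centre row, width, height] in pixels, round what is visible of it).
The state is a dict: "t": time; "joint_pos": joint angles; "qvel": joint speeds; "effort": joint torques, N m; "tcp_pos": TCP position; "ee_rot": TCP orientation; "wrist_force": force on the tool from outside, world axes, zero at the start; "moment": the same for the moment, N m; "grip_width": finger opening in mm; "grip_force": force on a finger pad.
Only numpy, scipy, OpenCV 4.12 (cv2) and the standard library are available. Lean on these libraries where they do the work, as an engineer would, in place of code of your own. Each camera call takes 0.05 s, during which the arm holds its last target. There are 200 camera calls.

## Working session

There is one attempt and no reset: what is moved stays moved. The work goes in short steps, each a Python script; the robot and the scene stay as the last script left them, time stands still between calls to the robot, and variables do not carry over. Pictures are saved under pics/ and viewed, at most 10 in all, crops included, and the job is handed in when it is done.

```bash
ls; mkdir -p pics
python3 - <<'E'
from station import *
import cv2,numpy as np
o=get_obs();print(o['t'],o['tcp_pos'],o['ee_rot'],o['wrist_force'],o['grip_width'])
try: print(grasp_offset)
except Exception as e: print(e)
for n in("scene","top"):
    im=get_image(n);cv2.imwrite(f'pics/{n}0.png',im[:,:,::-1])
    c=get_calibration(n);print(n,c)
    for k in("pin","guide","stop","pin_tab"):
        print(k,[(round(d['score'],2),np.round(d['extent'],1).tolist()) for d in spot_in(k,n)][:4])
E
```

```text
pics
0.0 [148.13490135 606.32658372 229.92607485] [-1.79859394e+02 -1.36070907e-02  1.66261148e+02] [ 0.01323026 -0.4331448   0.25246255] 85.43347570683383
18.700000000000003
scene {'fx': 427.8344914659379, 'fy': 427.8344914659379, 'cx': 274.8839024084545, 'cy': 202.47306636100447, 'R': array([[ 0.76016279, -0.64948245,  0.01802988],
       [-0.33096238, -0.41094415, -0.84946383],
       [ 0.55912113,  0.63976359, -0.52733871]]), 't': array([-437.13411913,  256.31277037,  628.65024073])}
pin [(0.73, [350.9, 279.4, 24.6, 47.4]), (0.68, [326.6, 299.0, 22.0, 49.7]), (0.59, [289.2, 251.3, 22.3, 26.7]), (0.56, [254.9, 240.7, 149.9, 134.7])]
guide [(0.6, [254.6, 243.1, 146.8, 130.5])]
stop [(0.73, [276.3, 246.5, 78.0, 73.8])]
pin_tab [(0.97, [350.4, 279.0, 26.9, 44.7]), (0.81, [326.8, 300.0, 20.6, 51.7]), (0.74, [290.3, 252.8, 17.8, 24.5])]
top {'fx': 418.60332842933224, 'fy': 418.60332842933224, 'cx': 277.316689304447, 'cy': 207.68809994406485, 'R': array([[ 0.02892966, -0.99954359,  0.00869939],
       [-0.98868499, -0.02989476, -0.14699758],
       [ 0.14719056, -0.00434836, -0.9890986 ]]), 't': array([-31.52204594, 558.51109964, 917.1514413 ])}
pin [(0.49, [331.5, 239.0, 13.2, 19.2]), (0.45, [384.2, 248.9, 20.5, 13.1])]
guide [(0.87, [283.9, 245.0, 137.1, 63.8])]
stop [(0.91, [318.9, 242.1, 56.7, 42.3])]
pin_tab [(0.75, [383.7, 250.2, 16.0, 14.6]), (0.66, [380.1, 217.4, 15.5, 12.8]), (0.63, [332.2, 238.6, 15.2, 14.9])]
```

View pics/scene0.png

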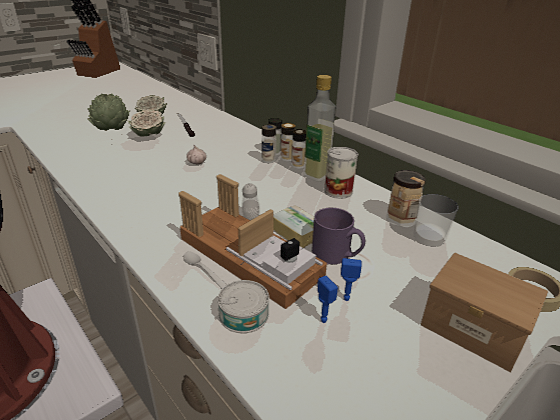

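```bash
python3 -c "
import cv2
im=cv2.imread('pics/top0.png');cv2.imwrite('pics/topcrop.png',cv2.resize(im[170:310,200:400],None,fx=4,fy=4,interpolation=2))"
```

```text
(no output)
```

View pics/topcrop.png

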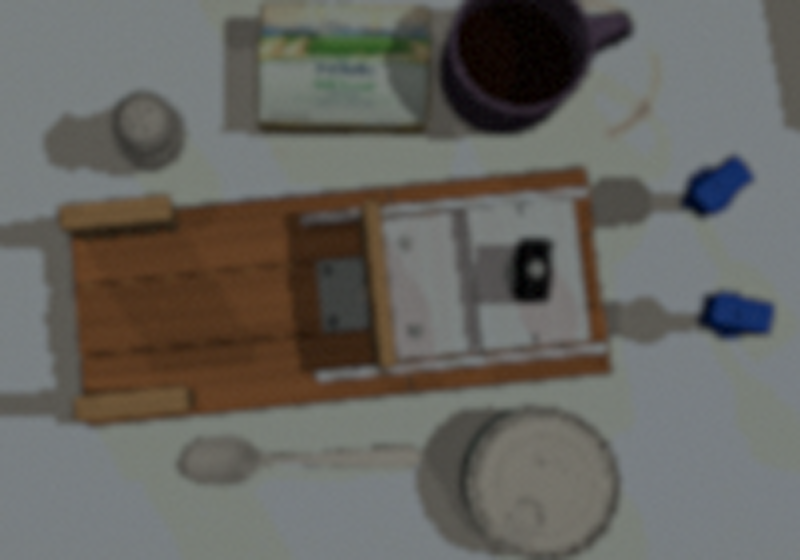

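The scene shows the black pin tab in the white stop plate at (290,250), two blue decoys at (327,299) and (351,279), and the guide's uprights at the far left. In the top view the tab is at about (333,237), with +y of the guide running to image left. The tin, spoon, salt shaker, butter and mug stand beside the board.

```bash
cat > h.py <<'E'
from station import *
import numpy as np, cv2
def onz(n,uv,z):
    c=get_calibration(n);R=np.array(c['R']);t=np.array(c['t'])
    d=R.T@np.array([(uv[0]-c['cx'])/c['fx'],(uv[1]-c['cy'])/c['fy'],1]);o=-R.T@t
    return o+d*(z-o[2])/d[2]
E
python3 - <<'E'
from h import *
im=cv2.imread('pics/top0.png')
crop=lambda u,v:(200+(u+.5)/4-.5,170+(v+.5)/4-.5)
g=im.max(axis=2).astype(int)
x0,y0=323,224
sub=g[y0:y0+26,x0:x0+24]
m=((sub<45)).astype(np.uint8)
n,l,s,c=cv2.connectedComponentsWithStats(m);k=1+s[1:,4].argmax();print(s[k],c[k]+[x0,y0])
ys,xs=np.where(l==k)
cs=cv2.convexHull(np.float32(np.c_[xs+x0,ys+y0]));r=cv2.minAreaRect(cs);print(r)
b=[onz('top',p,92)[:2] for p in cv2.boxPoints(r)];b=np.array(b);print(b.round(1),b.mean(0))
for i in range(2):
    e=b[i+1]-b[i];print('edge',np.linalg.norm(e),np.degrees(np.arctan2(e[1],e[0])))
E1=[(585,168),(172,197)],[(610,372),(190,411)]
for a,bb in E1:
    A=onz('top',crop(*a),36);B=onz('top',crop(*bb),36);d=B-A;print('board',A.round(1),B.round(1),np.degrees(np.arctan2(d[1],d[0])))
A=onz('top',crop(585,168),36);B=onz('top',crop(610,372),36);print('width',np.linalg.norm(A-B),((A+B)/2))
print('scene tab z77',onz('scene',(290,250.5),77),'top z92',onz('top',crop(533,270),92))
E
```

```text
[  5   6   9  15 107] [331.86915888 237.37383178]
((332.0, 237.0), (14.0, 8.0), 90.0)
[[ 506.4 -125.2]
 [ 506.9 -142.5]
 [ 476.8 -142.7]
 [ 476.3 -125.6]] [ 491.6356253  -134.01282609]
edge 17.245498740132383 -88.29502218941012
edge 30.09652682611602 -179.52422041381243
board [ 555.6 -173.1   36. ] [531.7  63.7  36. ] 95.7688591913665
board [ 439.5 -187.8   36. ] [410.9  48.6  36. ] 96.90641775134227
width 117.02570807525869 [ 497.56572914 -180.46816287   36.        ]
scene tab z77 [ 489.23006119 -140.29821154   77.        ] top z92 [ 491.38560483 -135.89576642   92.        ]
```

Run:
```python
from h import *
for p in [(318,176),(298,167),(147,133),(341,192),(334,258)]: print(p,onz('scene',p,0).round(0))
q=solve_ik([491.5,-136,170],[180,0,3]);print(q)
goto([491.5,-136,170],[180,0,3]); grip(45,30)
o=get_obs();print(o['t'],o['tcp_pos'],o['ee_rot'],o['wrist_force'],o['grip_width'])
t=o['t'];move_l([491.5,-136,110],speed=100);o=get_obs();print(o['t'],o['tcp_pos'],o['wrist_force'])
move_l([491.5,-136,109.5],speed=20);o=get_obs();print(o['t'],o['tcp_pos'],o['wrist_force'])
for n in("top","scene"): cv2.imwrite(f'pics/{n}1.png',get_image(n)[:,:,::-1])
a=cv2.imread('pics/top1.png')[190:290,260:400];b=cv2.imread('pics/scene1.png')[180:320,180:380]
cv2.imwrite('pics/c1.png',np.hstack([cv2.resize(a,(400,400)),cv2.resize(b,(400,400))]))
```

```text
(318, 176) [839. 126.   0.]
(298, 167) [833. 200.   0.]
(147, 133) [610. 690.   0.]
(341, 192) [823.  27.   0.]
(334, 258) [ 611. -145.    0.]
[-2.33564925e+01  1.96702442e+00  1.10998143e+02 -2.54444375e-14
  6.70348327e+01  6.36435075e+01]
3.8583 [ 491.54902666 -135.94240275  170.03773506] [ 1.79996596e+02 -3.27783927e-03  3.00929025e+00] [ 0.48417185 -0.14418125 -0.07805826] 44.970916223355694
4.6083 [ 491.91781119 -136.19602494  110.35673223] [-0.54880963 -0.42111462 -0.43119507]
4.8583 [ 492.08172835 -136.23071207  110.27211945] [-0.15261269 -0.80107466  0.06252652]
```

View pics/c1.png

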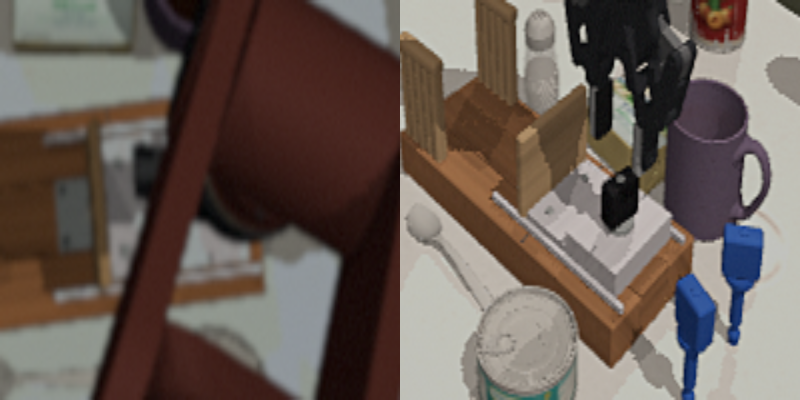

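The right half shows the open fingers straddling the column above the black tab (crop pixel 620,195), square to it and clear of the mug. Descending and gripping.

Run:
```python
from h import *
def s(l):
    o=get_obs();print(l,round(o['t'],2),o['tcp_pos'].round(2),o['wrist_force'].round(2),o['moment'].round(3),round(o['grip_width'],1),np.round(o['grip_force'],1),flush=True);return o
s('pre')
move_l([491.5,-136,66],speed=60);s('down')
grip(10,15);s('soft');wait(.1);s('soft2')
```

```text
pre 4.96 [ 491.83 -136.13  110.03] [-0.73 -0.58 -0.77] [-0.03  -0.003 -0.042] 45.1 0.0
down 5.83 [ 491.8  -136.1    66.19] [-0.23  0.33  0.86] [-0.048 -0.022 -0.007] 44.9 0.0
soft 6.18 [ 492.03 -136.23   66.64] [-0.56  0.35  1.32] [0.01  0.059 0.075] 17.5 24.6
soft2 6.28 [ 492.01 -136.22   66.63] [-0.6   0.24  2.19] [-0.056  0.039  0.03 ] 17.6 24.7
```

```bash
cat >> h.py <<'E'
def s(l):
    o=get_obs();print(l,round(o['t'],2),o['tcp_pos'].round(2),o['wrist_force'].round(2),o['moment'].round(2),round(o['grip_width'],1),np.round(o['grip_force'],1),flush=True);return o
E
python3 - <<'E'
from h import *
grip(10,60);s('grip')
for z in (68,71,75,103): move_l([491.5,-136,z],speed=25 if z<100 else 60);s(z)
im=get_image('scene');cv2.imwrite('pics/c2.png',cv2.resize(im[180:320,180:380,::-1],None,fx=4,fy=4))
E
```

```text
grip 6.5 [ 492.1  -136.25   66.74] [0.14 0.66 5.62] [0.05 0.16 0.02] 17.2 59.4
68 6.75 [ 491.61 -136.05   67.32] [ 2.71 -0.94 -4.65] [-0.26 -0.63  0.01] 17.5 59.0
71 7.02 [ 491.58 -136.05   71.05] [ 2.06 -1.23 -3.46] [-0.27 -0.56 -0.  ] 17.0 59.5
75 7.33 [ 491.99 -136.04   76.6 ] [-0.47  0.91  4.95] [0.09 0.04 0.01] 17.0 60.9
103 7.94 [ 491.06 -135.81  102.9 ] [ 1.39 -1.21 -1.13] [-0.1  -0.13  0.  ] 17.1 60.0
```

View pics/c2.png

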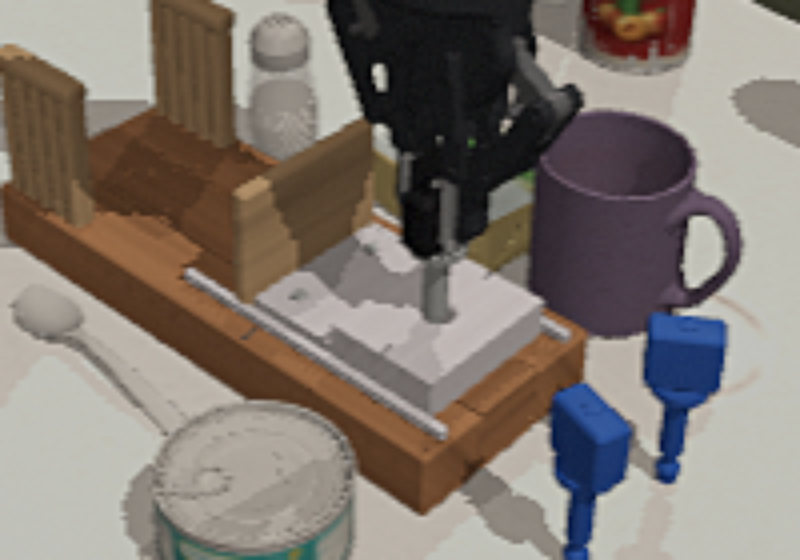

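The pin hangs upright in the gripper with its shank still in the plate's hole (crop 437,315) and the stop not yet moved. The dark line shows at about (250,330) on the near edge. Dragging along the track.

```bash
cat >> h.py <<'E'
P0=np.array([491.5,-136.]);A=np.radians(96.3);GY=np.array([np.cos(A),np.sin(A)]);GX=np.array([GY[1],-GY[0]])
def P(y,z,x=0): return [*(P0+GY*y+GX*x),z]
def lf(l):
    o=get_obs();f=o['wrist_force'];d=o['tcp_pos'][:2]-P0
    r=(d@GX,d@GY,o['tcp_pos'][2],f[:2]@GX,f[:2]@GY,f[2]);print(l,round(o['t'],2),'pos',np.round(r[:3],2),'f',np.round(r[3:],2),round(o['grip_width'],1),flush=True);return r
E
python3 - <<'E'
from h import *
for y in (3,10,40,72): move_l(P(y,103),speed=60);r=lf(y)
E
```

```text
3 8.24 pos [-1.000e-02  2.790e+00  1.028e+02] f [ 0.94 -1.96 -1.19] 17.1
10 8.51 pos [-9.0000e-02  1.0340e+01  1.0289e+02] f [ 0.61 -1.09 -1.36] 17.2
40 9.16 pos [ -0.33  41.3  102.74] f [-0.14 -0.34 -1.49] 16.4
72 9.84 pos [-5.0000e-02  7.3020e+01  1.0286e+02] f [-0.23 -0.07 -1.82] 16.7
```

Run:
```python
from h import *
y=73.5
move_l(P(y,101),speed=20);b=lf('start')
for z in np.arange(100.4,95.9,-.5):
    move_l(P(y,z),speed=10);r=lf(round(z,1))
    if r[5]>1.5: break
```

```text
start 10.12 pos [ -0.21  73.43 100.71] f [-1.06 -1.44 -0.92] 17.1
100.4 10.37 pos [-7.0000e-02  7.3380e+01  1.0029e+02] f [-0.45 -1.13 -1.99] 16.9
99.9 10.62 pos [-2.000e-02  7.336e+01  9.989e+01] f [-1.75 -2.15 -0.79] 16.8
99.4 10.87 pos [ 0.   73.36 99.41] f [-1.33 -2.15 -0.76] 16.7
98.9 11.12 pos [3.000e-02 7.336e+01 9.903e+01] f [-1.01 -3.88  1.04] 16.8
98.4 11.37 pos [ 0.22 73.33 99.01] f [-3.4  -2.15  4.82] 16.9
```

Run:
```python
from h import *
y=73.5;move_l(P(y,98.6),speed=10);lf(y)
while y<95:
    y+=1.5;move_l(P(y,98.6),speed=10);r=lf(y)
    if r[5]<0.8 or r[2]<98.75:
        move_l(P(y,97.9),speed=10);q=lf('test')
        if q[2]<98.4: break
        move_l(P(y,98.6),speed=10)
    if r[5]>8: break
```

```text
73.5 11.62 pos [ 0.21 73.33 99.  ] f [-2.53 -2.94  5.98] 17.0
75.0 11.92 pos [ 0.26 74.37 98.98] f [-3.27 -4.3   4.65] 17.0
76.5 12.22 pos [ 0.23 75.86 98.96] f [-2.83 -2.87  4.63] 17.1
78.0 12.52 pos [ 0.23 77.36 98.97] f [-2.87 -3.94  5.26] 16.8
79.5 12.82 pos [ 0.25 78.91 98.95] f [-2.35 -5.46  4.01] 16.5
81.0 13.12 pos [ 0.22 80.52 98.9 ] f [-2.88 -4.16  4.2 ] 16.9
82.5 13.42 pos [ 0.19 82.37 98.63] f [-2.6  -4.58  4.23] 16.7
test 13.67 pos [ 0.21 82.35 98.23] f [-2.76 -3.16  5.04] 17.0
```

Run:
```python
from h import *
for y in (83.3,84,84.7):
    move_l(P(y,98,-.4),speed=10);r=lf(y)
    if r[2]<98.15 and r[5]<1: break
```

```text
83.3 13.92 pos [-0.56 83.75 97.33] f [-0.64 -2.49 -0.82] 16.7
```

Run:
```python
from h import *
y,x=83.6,-.4
for z in (97,96,95,94,93,92):
    move_l(P(y,z,x),speed=12);r=lf(z)
    if r[5]>4: break
```

```text
97 14.17 pos [-0.68 83.97 96.37] f [ 0.45 -3.2  -1.49] 17.0
96 14.42 pos [-0.6  83.9  95.69] f [ 0.11 -3.48 -1.83] 16.7
95 14.67 pos [-0.55 83.87 94.81] f [-0.69 -0.72 -1.6 ] 17.0
94 14.92 pos [-0.54 83.82 93.85] f [-0.99 -1.67 -1.  ] 16.9
93 15.17 pos [-0.56 83.81 92.84] f [-0.39 -0.58 -0.53] 16.8
92 15.42 pos [-0.59 83.78 91.81] f [-0.64 -0.76 -1.17] 17.2
```

Run:
```python
from h import *
x=-.4
for y in (84.2,84.8,85.4,86):
    move_l(P(y,92,x),speed=10);r=lf(y)
    if abs(r[4])>6: break
for y in (84.2,83.6,83,82.4):
    move_l(P(y,92,x),speed=10);r=lf(y)
    if abs(r[4])>3.5: break
```

```text
84.2 15.67 pos [-0.53 83.97 91.92] f [-0.93 -1.5  -1.96] 16.6
84.8 15.92 pos [-0.51 84.47 91.98] f [-1.1  -2.91 -2.52] 17.2
85.4 16.17 pos [-0.47 85.34 92.02] f [-1.77 -3.89 -1.91] 16.9
86 16.42 pos [-0.48 86.02 92.  ] f [-1.55 -2.27 -1.59] 16.7
84.2 16.75 pos [-2.000e-02  8.465e+01  9.214e+01] f [-0.44 -0.03  0.14] 16.9
83.6 17.0 pos [-0.34 83.92 92.01] f [-0.89  0.96 -1.67] 17.4
83 17.25 pos [-0.57 83.49 91.87] f [-0.93  2.32 -0.39] 16.8
82.4 17.5 pos [-0.66 83.2  91.85] f [-0.42  4.34 -0.27] 16.7
```

Run:
```python
from h import *
y,x=84.6,-.4
for z in (92,89,86,83,80):
    move_l(P(y,z,x),speed=15);r=lf(z)
    if r[5]>5 or max(abs(r[3]),abs(r[4]))>7: break
```

```text
92 17.8 pos [-0.3  84.05 92.06] f [-0.71  1.2  -0.67] 17.2
89 18.15 pos [-0.18 84.22 89.  ] f [-0.83  0.39 -0.72] 17.0
86 18.5 pos [-0.23 84.48 85.96] f [-0.33  0.5  -1.12] 16.8
83 18.85 pos [-0.42 84.6  82.86] f [-0.07 -0.05 -2.11] 16.7
80 19.2 pos [-0.64 84.44 79.98] f [-1.79 -0.61  0.82] 17.4
```

Run:
```python
from h import *
y,x=84.6,-.4
for z in (78,76,74.5,73,71.5,70,69,68,67.3,66.7,66.2,65.7,65.2):
    move_l(P(y,z,x),speed=15);r=lf(z)
    if r[5]>14 or max(abs(r[3]),abs(r[4]))>7: break
```

```text
78 19.48 pos [-0.64 84.5  77.72] f [-2.21 -1.55  0.11] 16.7
76 19.77 pos [-0.48 84.52 75.99] f [-2.13 -1.18  3.18] 17.2
74.5 20.02 pos [-0.67 84.72 73.97] f [-1.83 -0.92 -0.74] 17.0
73 20.27 pos [-0.96 85.3  71.93] f [ 0.29  0.32 -5.41] 16.5
71.5 20.52 pos [-1.12 85.49 70.38] f [-0.47  1.63 -8.38] 17.1
70 20.77 pos [-0.97 84.62 69.3 ] f [-0.4 -0.7 -8.7] 16.8
69 21.02 pos [-0.78 84.22 68.71] f [-1.52 -2.33 -8.83] 16.6
68 21.27 pos [-0.69 84.63 67.83] f [-1.62 -1.34 -7.85] 16.6
67.3 21.52 pos [-0.7  84.88 67.29] f [-1.83  0.03 -6.26] 17.0
66.7 21.77 pos [-0.48 84.68 66.9 ] f [-2.85 -1.05 -3.22] 16.6
66.2 22.02 pos [-0.3  84.55 66.8 ] f [-4.33  1.35  2.19] 17.2
65.7 22.27 pos [-0.19 84.49 66.74] f [-5.51  0.42  4.29] 17.2
65.2 22.52 pos [-4.000e-02  8.442e+01  6.673e+01] f [-7.83  1.36  7.3 ] 17.1
```

Run:
```python
from h import *
move_l(P(84.5,66.6,-.6),speed=10);lf('relax')
grip(45,20);lf('open')
move_l(P(84.5,110,-.6),speed=80);lf('up');goto(P(84.5,260),[180,0,3])
goto([380,200,260],[180,0,30]);lf('away')
for n in("top","scene"): cv2.imwrite(f'pics/{n}3.png',get_image(n)[:,:,::-1])
a=cv2.imread('pics/top3.png')[190:290,230:400];b=cv2.imread('pics/scene3.png')[180:320,160:380]
cv2.imwrite('pics/c3.png',np.vstack([cv2.resize(a,(510,300),interpolation=2),cv2.resize(b,(510,300),interpolation=2)]))
t=regions_of('pin_tab','scene');print([(round(d['score'],2),d['extent']) for d in t])
c=get_calibration('scene')
for z in (62,92):
  p=np.array(P(84.5,z));v=c['R']@p+c['t'];print(z,v[0]/v[2]*c['fx']+c['cx'],v[1]/v[2]*c['fy']+c['cy'])
```

```text
relax 22.81 pos [-0.43 84.33 66.79] f [-3.57  0.16  1.26] 16.6
open 23.19 pos [ 0.7  84.17 67.29] f [-1.07  0.    0.13] 44.8
up 23.88 pos [ -0.73  84.56 110.02] f [ 0.16  0.35 -0.24] 45.1
away 25.59 pos [-73.98 345.57 259.13] f [-0.11 -0.46  0.53] 44.9
[(0.92, [328.2, 300.6, 20.9, 46.6]), (0.76, [350.1, 280.6, 25.6, 44.5]), (0.62, [256.9, 233.9, 15.8, 21.6])]
62 256.5507432732671 236.10140276126737
92 256.47894830861503 223.39951538719004
```

View pics/c3.png

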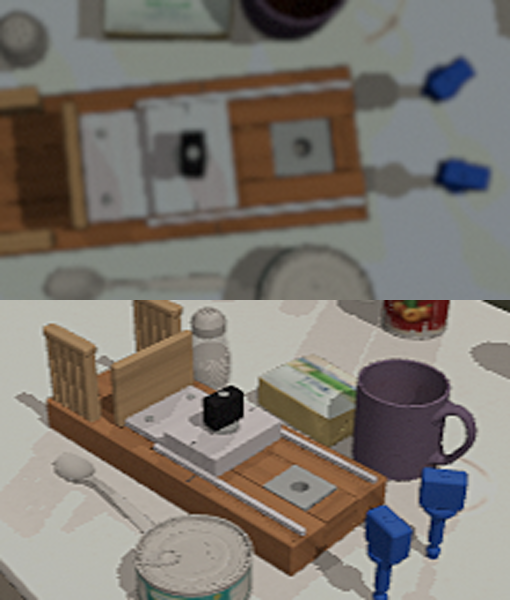

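The pictures show the pin seated in the stop, with the tab close on the plate (scene about 257,234). The first hole is exposed and the bystanders stand where they were. The snap-in pull and a hard stop at 66.7 mm, the same height as home at the start, confirm it is home.

```bash
python3 -c "
from station import *
print(sign_off())"
```

```text
the job is handed in; nothing more can be done
None
```

The pin is home in the second hole, about 84 mm along the track from the first: it snapped in and stopped at the same height as at the start. The final pictures show the other things undisturbed, and the job is handed in at about 26 s.

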